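# Bring the streaking straightedge up to both lane stops

## Task

On the streaking board, the white silicone bumpers of the two red stops mark the line for the next streak. Take the straightedge by its blue handle, lay it flat across both rails clear of the bumpers, then slide it along the rails until its yellow bevelled edge bears lightly on both bumpers at once, without squashing either one. Leave it lying there, touching both; keep everything off the agar and leave the other things on the worktop alone.

Things in the scene. Friction and masses are not known exactly. Their poses are not given: they have to be found in the camera images.
- straightedge: Black straightedge 280 mm long (x), 44 wide (y -22 to +22), 5 thick, about 0.25 kg. Origin: centre of its underside. Bevelled working edge, yellow: the long edge at y = +22 mm (lip 3.5 mm thick, y = 14 to 22). Blue handle bar 90 mm (x) by 14 mm (y) stands upright, centred on the origin, 5 to 34 mm above the underside. Starts flat on the worktop, left or right of the board, x roughly along world x.
- board: Fixed streaking board: white base 200 (x) by 236 mm (y), 6 thick; origin: centre of its underside, on the worktop; x points away from the robot. Two graduated metal rails along x (-95 to +95 mm) at y = +93 and -93 mm, 32 wide, flat tops 25 mm above the worktop. Between them an open 120 mm square dish, rim 23 mm above the worktop. Sliding the straightedge along the rails takes 1.5 to 4 N.
- agar: Dark red agar in the open dish, 115 mm square; origin at the centre of its underside, 8 mm above the worktop; its surface is 15 mm above the worktop. It must not be touched.
- stop_left: Red block 24 mm square, 22 high, fixed on the left rail at board x = +55, y = +93 mm. Origin: centre of its underside. From it a brass screw reaches towards board -x and carries a white soft bumper (upright, 10 mm across, 11 high, at rail level). The bumper's face is 26 to 46 mm from the block's centre, as the screw is set. It yields 1 mm per 0.8 N, up to 4 mm; more than 6 N squashes it.
- stop_right: The same on the right rail (board y = -93 mm). Its screw is set independently of the left one, so the line through the bumpers is in general askew to the board. The bumpers' and screws' positions are not reported.
- tube_rack: Orange rack of capped tubes, 200 x 96 mm, 94 mm high, origin at the centre of its underside; loose; bystander.
- dish_stack: Stack of six round Petri dishes, 90 mm in diameter, 86 mm high, origin at the centre of its underside; loose; bystander.
- marker: Black marker pen lying along its x, 134 mm long, 13 mm thick, origin under its middle; loose; bystander.
- dish_lid: Clear square lid of the dish, 125 mm, 10 mm high, lying upside down, origin at the centre of its underside; loose; bystander.

How it is judged (in metres and radians):
On the way, in this order (a step that is already met when the one before it is completed fails the run):
1. the straightedge lies flat across both rails, its bevelled edge facing the stops, touching neither (height (world z) of straightedge between 0.0225 and 0.0275 m and angle between straightedge's own z axis and vertical below 0.03 rad and y of stop_left in the frame of straightedge between 0.042 and 0.12 m and y of stop_right in the frame of straightedge between 0.042 and 0.12 m and x of stop_left in the frame of straightedge between -0.138 and 0.138 m and x of stop_right in the frame of straightedge between -0.138 and 0.138 m and contact force between straightedge and stop_left below 0.02 N and contact force between straightedge and stop_right below 0.02 N), for 0.2 s.
2. the straightedge, flat on the rails, touches both stops at once with its bevelled edge (0.25 N or more on each) (height (world z) of straightedge between 0.0225 and 0.0275 m and angle between straightedge's own z axis and vertical below 0.03 rad and y of stop_left in the frame of straightedge between 0.042 and 0.12 m and y of stop_right in the frame of straightedge between 0.042 and 0.12 m and contact force between straightedge and stop_left above 0.25 N and contact force between straightedge and stop_right above 0.25 N), for 0.3 s.
At the end, for the whole second after the job is handed in: The straightedge is at rest and released, flat on both rails (within 2.5 mm in height, 0.03 rad of tilt), its bevelled edge still touching the bumpers of both stops (more than 0.05 N on each) (height (world z) of straightedge between 0.0225 and 0.0275 m and angle between straightedge's own z axis and vertical below 0.03 rad and y of stop_left in the frame of straightedge between 0.042 and 0.12 m and y of stop_right in the frame of straightedge between 0.042 and 0.12 m and x of stop_left in the frame of straightedge between -0.138 and 0.138 m and x of stop_right in the frame of straightedge between -0.138 and 0.138 m and contact force between straightedge and stop_left above 0.05 N and contact force between straightedge and stop_right above 0.05 N and linear speed of straightedge below 0.01 m/s).
It fails at once if a stop is pressed with more than 6 N (contact force between anything else and stop_left above 6 N or contact force between anything else and stop_right above 6 N).
It fails at once if the agar is touched (contact force between anything else and agar above 0.2 N).
It fails at once if a bystander (tube rack, dish stack, marker, lid) is moved by more than 15 mm (distance of any of tube_rack, dish_stack, marker, dish_lid from where it was at the start of the episode above 0.015 m).
It also fails if it takes over 72 s, if anything falls off the work surface, if the arm or the gripper's body presses on something with over 40 N, if the wrist force passes 120 N, or if a joint passes its speed limit or range.

## Robot

A 6-joint arm with a two-finger parallel gripper is mounted at the origin on the work surface. World frame = base frame: x ahead of the robot, y to its left, z up, the work surface at z = 0. Lengths are in m, angles in degrees, forces in N, time in s.
With the tool pointing down it reaches from about 0.3 to 0.875 m from the base axis. Payload 6.4 kg.
Tool frame: the origin (TCP) lies between the finger pads; the fingertips stand 17 mm ahead of it and the grasp point (between the pads) lies 2 mm behind it; z points along the fingers, y is the line along which they close (so a half turn about z gives the same grasp; the last joint's range is limited). The gripper opens to 85 mm and grips with 20 to 120 N. Pads are 22 mm wide; open, the fingers measure 114 mm over their backs; the gripper's body (76 mm by 85 mm) begins 54 mm behind the grasp point. The pads swing forward as they close: fully open they stand 13 mm farther back than shut.
Start: joints at [-11.82, 10.359, 92.074, -0, 77.567, -11.82], TCP at [0.575, 0, 0.248] pointing down, gripper open.
Joint ranges: [-171.53, 171.53], [-51.25, 118.39], [17.06, 147.69], [-65.23, 245.23], [0, 150.52], [-178.68, 178.68]. Speed limits (degrees/s): [147.25, 147.25, 172.46, 180, 180, 180].

## Interface

Orientations are given as a 3x3 rotation matrix whose columns are the frame's x, y, z axes.
In Python, from station import r gives the robot as it stands.
- The arm moves only by the shell command python3 -m jog 'ROWS' [FORCE]. ROWS is JSON, a list that holds one entry, the list of rows, each a list of 7 numbers: the opening, from 0 (shut) to 1 (fully open), then the shift along the world's x, y, z in cm, then the turn, a rotation vector about the world's x, y, z in rad. In form: [[[gripper, dx, dy, dz, wx, wy, wz], ...]]. A call has 1 to 20 rows; each row is the pose to reach, as a shift and turn from the pose commanded when the call began; what a row does not reach only later rows make up. A row lasts 1/10 s, in which the tool goes at most 50 mm and 8.59 degrees, less where a joint would pass 70% of its speed; a pose out of reach is approached as far as the arm can. A call with a gripper value outside its range is refused whole. The fingers move at their own pace and stop on an object; FORCE is the grip in N (left out, the last holds). Time passes only in rows, so rows that repeat a pose let the fingers close. It gives the time, the measured TCP pose, the force, the opening and the grip force at its end, in the units of the state.
- r.read_state(): the state, without advancing time (a new reading comes with each control period).
- r.grab_frame(name): name is "scene" or "side" or "wrist"; returns (picture, depth): 400x640x3 uint8, red, green, blue; 400x640 float32, m along the optical axis (not along the pixel's ray), 0 where there is no reading.
- r.camera_info(name): a dict with "fovy" (degrees; the focal length in pixels is half the picture's height over the tangent of half this angle, whatever the lens; pixels are square), "cx", "cy" (the principal point, pixels), "k1" (the pictures are not rectified: a ray, as slopes to the right and down, at radius r is drawn at 1 + k1 r^2 times it, then the intrinsics apply), "rvec" (rotation vector, rad) and "tvec" (3), from world to camera coordinates, as OpenCV has them. Camera axes: x right, y down, z forward; pixel columns grow to the right and rows downward; lengths in m; the calibration is good to about 2 mm. A picture is of the moment at which its call begins: read the wrist's pose just before it. camera_info takes no time and is no camera call; for the wrist camera it gives the pose at the moment of the call.
- r.sign_off(): hands the job in; it is judged then, once.
The state is a dict: "t": time; "q": joint angles; "joint_velocities": joint speeds; "joint_efforts": joint torques, N m; "position": TCP position; "orientation": TCP orientation; "contact_force": force on the tool from outside, world axes, zero at the start; "torque": the same for the moment, N m; "width": finger opening in m; "grasp_force": force on a finger pad.
Only numpy, scipy, OpenCV 4.12 (cv2) and the standard library are available. Lean on these libraries where they do the work, as an engineer would, in place of code of your own. Each camera call takes 0.05 s, during which the arm holds its last target. There are 200 camera calls.

## Working session

There is one attempt and no reset: what is moved stays moved. The work goes in short steps, Python scripts to look and compute and a shell command to move; the robot and the scene stay as the last step left them, time stands still between calls to the robot, and variables do not carry over. Pictures are saved under pics/ and viewed, at most 10 in all, crops included, and the job is handed in when it is done.

```bash
mkdir -p pics
cat > h.py <<'E'
import numpy as np, cv2
from station import r
def grab(n):
    ci=r.camera_info(n); im,d=r.grab_frame(n); return ci,im,d
def cast(ci,uv,z):
    f=200/np.tan(np.radians(ci['fovy'])/2)
    K=np.array([[f,0,ci['cx']],[0,f,ci['cy']],[0,0,1.]])
    p=cv2.undistortPoints(np.array(uv,float).reshape(-1,1,2),K,np.array([ci['k1'],0,0,0,0.])).reshape(-1,2)
    R=cv2.Rodrigues(np.array(ci['rvec'],float))[0]; t=np.array(ci['tvec'],float).ravel()
    c=-R.T@t; D=np.c_[p,np.ones(len(p))]@R
    return c+D*((z-c[2])/D[:,2])[:,None]
E
python3 - <<'E'
from h import *
for n in("scene","side"):
    ci,im,d=grab(n); print(n,ci); cv2.imwrite(f"pics/{n}0.png",im[:,:,::-1]); np.save(f"{n}0.npy",im)
print(r.read_state())
E
```

```text
scene {'fovy': 56.3389338333045, 'cx': 318.76347051506747, 'cy': 199.27517825542452, 'k1': 0.00023507432776059147, 'rvec': array([ 2.24046624,  1.19156035, -0.42597934]), 'tvec': array([-0.32502404, -0.36190127,  1.30942582])}
side {'fovy': 45.794973775652224, 'cx': 313.89173169624684, 'cy': 195.74071266999732, 'k1': -0.014792802430229781, 'rvec': array([ 0.11704285, -2.92597547,  1.10104226]), 'tvec': array([0.58667764, 0.06880267, 1.27577461])}
{'t': 0.1, 'q': array([-1.18201814e+01,  1.03974516e+01,  9.21279208e+01,  1.26742627e-03,
        7.75685780e+01, -1.18197520e+01]), 'joint_velocities': array([-0.00561778, -0.07181106, -0.14538683, -0.0770895 ,  0.06148258,
        0.03914331]), 'joint_efforts': array([-2.02498759e-04, -4.45872438e+01, -3.52238703e+01, -4.27332343e-04,
        4.16999465e-03,  3.20961749e-05]), 'position': array([5.74509811e-01, 1.26131593e-04, 2.47459230e-01]), 'orientation': array([[ 1.25591386e-05,  9.99998719e-01, -1.60054705e-03],
       [ 9.99999936e-01, -1.19877094e-05,  3.57030228e-04],
       [ 3.57010583e-04, -1.60055144e-03, -9.99998655e-01]]), 'contact_force': array([ 0.26053303, -0.38657333,  0.21674058]), 'torque': array([-0.00650584,  0.01721887,  0.04783816]), 'grasp_force': 0.0, 'width': 0.08530214173229878}
```

View pics/scene0.png

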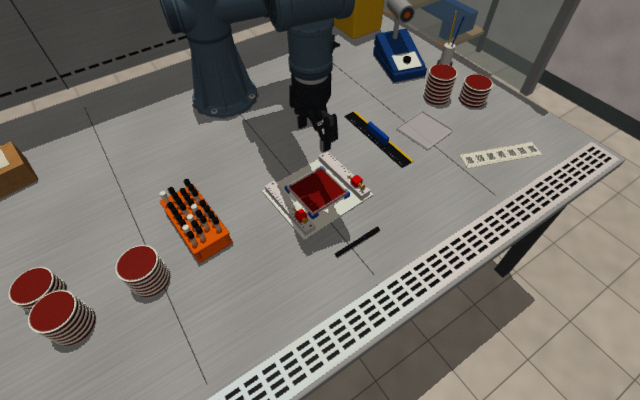

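View pics/side0.png

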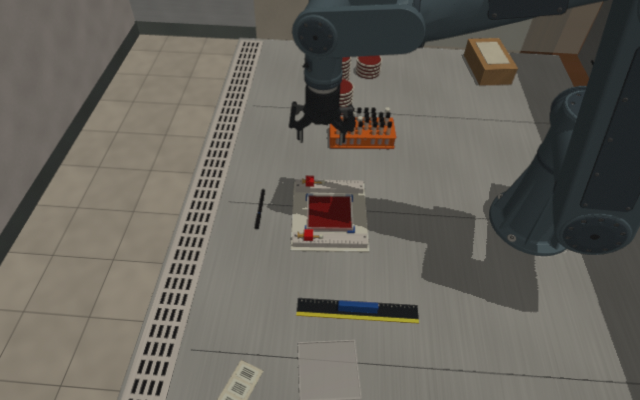

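The scene view shows the board at about (318,192), the straightedge with its blue handle at (378,132) and the stops at (301,215) and (357,181). In the side view the yellow edge, around (357,316), faces away from the board (+y), so it needs a -90° turn. Next I'll measure the positions.

```bash
cat >> h.py <<'E'
def mask(im,c):
    h=cv2.cvtColor(im,cv2.COLOR_RGB2HSV); H,S,V=cv2.split(h)
    return {'b':(H>100)&(H<125)&(S>150)&(V>60),'y':(H>22)&(H<35)&(S>150)&(V>110),'r':((H<5)|(H>175))&(S>180)&(V>150)}[c].astype(np.uint8)
def blobs(m,amin=15):
    n,l,s,c=cv2.connectedComponentsWithStats(m)
    return [(s[i],c[i],np.argwhere(l==i)[:,::-1]) for i in range(1,n) if s[i][4]>=amin]
E
python3 - <<'E'
from h import *
for n in("scene","side"):
    im=np.load(n+"0.npy"); ci=r.camera_info(n)
    for c,z in(('b',.034),('y',.0035),('r',.047)):
        for s,ct,p in blobs(mask(im,c)):
            w=cast(ci,p,z)[:,:2]
            if abs(w).max()>2: continue
            (cx,cy),_,_=cv2.minAreaRect(w.astype(np.float32)); 
            vx,vy,_,_=cv2.fitLine(w.astype(np.float32),cv2.DIST_L2,0,.01,.01).ravel()
            print(n,c,s,w.mean(0).round(4),w.min(0).round(3),w.max(0).round(3),np.degrees(np.arctan(vy/vx)).round(2))
E
```

```text
scene b [455  16  10  22  29] [0.1738 0.9558] [0.125 0.883] [0.221 1.035] -57.62
scene b [376  29  50  47 625] [0.1646 0.6426] [0.026 0.525] [0.313 0.769] -30.99
scene b [368 122  21  22  96] [0.4701 0.296 ] [0.421 0.282] [0.523 0.304] -1.62
scene b [308 213  10   6  21] [ 0.6197 -0.0393] [ 0.607 -0.047] [ 0.627 -0.027] 50.45
scene y [354 111  13  12  20] [0.3577 0.3167] [0.324 0.315] [0.39  0.319] 0.13
scene y [389 141  24  21  40] [0.5535 0.319 ] [0.5   0.316] [0.601 0.322] 0.62
scene r [351 175  11   8  50] [0.593  0.1175] [0.582 0.108] [0.604 0.128] -46.22
side b [338 301  41  12 373] [0.4664 0.3113] [0.421 0.299] [0.511 0.323] 1.03
side y [297 312 122  11 451] [0.4657 0.3211] [0.327 0.315] [0.603 0.327] 0.72
side r [305 230   7   5  26] [0.5943 0.124 ] [0.587 0.116] [0.602 0.129] 12.48
```

Run:
```python
from h import *
ci,im,d=grab("wrist"); cv2.imwrite("pics/w0.png",im[:,:,::-1]); np.save("w0.npy",im)
R=cv2.Rodrigues(ci['rvec'])[0];print(ci['fovy'],-R.T@ci['tvec'],R.round(2))
```

```text
67.27436864941683 [0.57593231 0.08021167 0.37133799] [[ 1.   -0.   -0.  ]
 [-0.   -0.95  0.31]
 [-0.   -0.31 -0.95]]
```

View pics/w0.png

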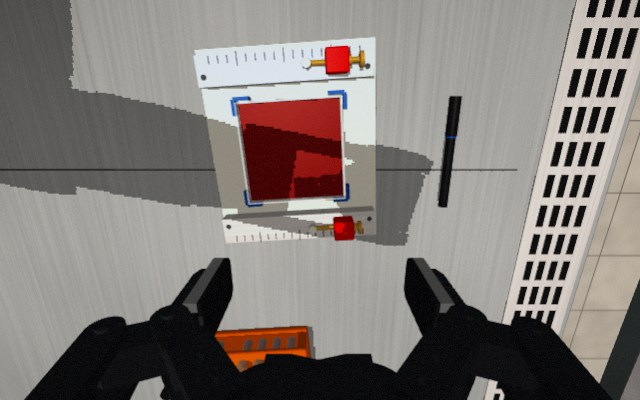

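The wrist view shows the whole board. The left bumper is at about (306,62), the right one at about (312,230), and the red blocks are at (338,60) and (344,228). I'll enlarge both bumpers.

Run:
```python
from h import *
im=np.load("w0.npy"); ci=r.camera_info("wrist")
a=cv2.resize(im[35:85,285:385],None,fx=7,fy=5.8,interpolation=0);b=cv2.resize(im[205:255,285:385],None,fx=7,fy=5.8,interpolation=0)
cv2.imwrite("pics/c0.png",np.vstack([a,b])[:,:,::-1])
for s,ct,p in blobs(mask(im,'r')):
    if s[3]<60:
        q=cv2.minAreaRect(p.astype(np.float32)); print(s,ct,q[2],cast(ci,[q[0]],.047)[0])
c=[(194,50),(376,37),(377,237),(225,244)]
print(cast(ci,c,.006).round(4)); print(cast(ci,c,.025).round(4))
```

```text
[325  46  24  27 592] [336.82939189  58.77364865] 87.1375961303711 [0.59432507 0.12131672 0.047     ]
[ 239   99  102   41 2860] [295.88846154 116.00699301] 90.0 [0.54611504 0.0641773  0.047     ]
[295 151  16  14  96] [301.71875    155.94791667] 11.309932708740234 [0.55896632 0.02319768 0.047     ]
[334 222  11  11  97] [338.80412371 226.93814433] 90.0 [ 0.60028929 -0.05774943  0.047     ]
[[ 0.4396  0.1355  0.006 ]
 [ 0.6388  0.1481  0.006 ]
 [ 0.6542 -0.0896  0.006 ]
 [ 0.4509 -0.0998  0.006 ]]
[[ 0.4466  0.1326  0.025 ]
 [ 0.6356  0.1446  0.025 ]
 [ 0.6502 -0.0808  0.025 ]
 [ 0.4574 -0.0905  0.025 ]]
```

View pics/c0.png

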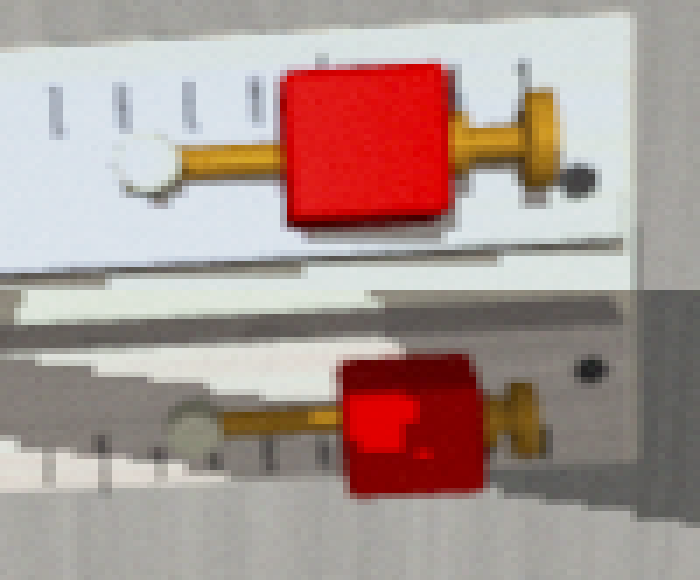

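The left bumper is centred at crop (148,163), which is image (306.1,63.1). The right one is at crop (196,430), image (313.0,229.1). The top of the right block is centred near image (344.3,231).

Run:
```python
from h import *
ci=r.camera_info("wrist")
L,Rt=cast(ci,[(306.1,63.1),(313,229.1)],.036)[:,:2]
bL=cast(ci,[(336.8,58.8)],.047)[0,:2]; bR=cast(ci,[(344.3,231)],.047)[0,:2]
u=bL-bR; yaw=np.degrees(np.arctan2(-u[0],u[1])); print('blocks',bL,bR,np.linalg.norm(u),yaw)
a=np.radians(yaw); bx=np.array([np.cos(a),np.sin(a)])
print('bumpers',L,Rt,'dist',(bL-L)@bx,(bR-Rt)@bx)
v=L-Rt; psi=np.arctan2(-v[0],v[1]); n=np.array([np.cos(psi),np.sin(psi)])
print('edge normal deg',np.degrees(psi),'face pts',L-.005*n,Rt-.005*n)
m=(bL+bR)/2-.055*bx; print('board c',m)
mid=(L+Rt)/2; 
# straightedge centre along perpendicular, origin 22mm behind face
t=np.array([-n[1],n[0]]); c=m+t*0; s=((L-.027*n-m)@n); print('final origin',m+s*n)
```

```text
blocks [0.59435703 0.12134958] [ 0.60661741 -0.06283564] 0.1845928282421907 3.808302194382654
bumpers [0.5637089  0.11876386] [ 0.56968598 -0.06516506] dist 0.030752196136428312 0.03700459752777127
edge normal deg 1.861266772078594 face pts [0.55871154 0.11860146] [ 0.56468861 -0.06532746]
board c [0.54560867 0.02560395]
final origin [0.53972824 0.02541286]
```

```bash
python3 -m jog '[[[0.6,-5,15,0,0,0,0.6],[0.6,-10.7,30.3,-6,0,0,1.58],[0.6,-10.7,30.3,-6,0,0,1.58],[0.6,-10.7,30.3,-6,0,0,1.58],[0.6,-10.7,30.3,-6,0,0,1.58],[0.6,-10.7,30.3,-6,0,0,1.58],[0.6,-10.7,30.3,-6,0,0,1.58],[0.6,-10.7,30.3,-6,0,0,1.58],[0.6,-10.7,30.3,-6,0,0,1.58],[0.6,-10.7,30.3,-6,0,0,1.58],[0.6,-10.7,30.3,-6,0,0,1.58],[0.6,-10.7,30.3,-6,0,0,1.58],[0.6,-10.7,30.3,-6,0,0,1.58],[0.6,-10.7,30.3,-6,0,0,1.58]]]' 40
python3 - <<'E'
from h import *
ci,im,d=grab("wrist"); cv2.imwrite("pics/w1.png",im[:,:,::-1])
for c,z in(('b',.034),('y',.0035)):
  for s,ct,p in blobs(mask(im,c),60):
    w=cast(ci,p,z)[:,:2].astype(np.float32); vx,vy,_,_=cv2.fitLine(w,cv2.DIST_L2,0,.01,.01).ravel()
    print(c,s,w.mean(0),w.min(0),w.max(0),np.degrees(np.arctan(vy/vx)),cv2.minAreaRect(w))
E
```

```text
t: 1.55
position: [0.468, 0.3029, 0.1882]
orientation: [[-1.0, -0.007, -0.0], [-0.007, 1.0, -0.0], [0.0, -0.0, -1.0]]
contact_force: [0.2, 0.1, 0.7]
width: 0.0514
grasp_force: 0.0
b [ 310  136   15   93 1319] [0.4616007  0.30238393] [0.41824782 0.2954707 ] [0.50901175 0.30941013] 0.6861653 ((0.4636366367340088, 0.30219319462776184), (0.0907636508345604, 0.01330991368740797), 0.7458072304725647)
b [ 89 188  25  21 174] [0.4755114  0.09634694] [0.46861708 0.08233827] [0.48901364 0.10419916] 44.160816 ((0.4788668155670166, 0.0933181643486023), (0.020368654280900955, 0.021880676969885826), 0.368732213973999)
b [130 279   8  19  65] [0.5795779 0.1059313] [0.56913435 0.09938088] [0.5917577  0.11066162] -16.691809 ((0.5806818604469299, 0.10563889145851135), (0.006829751189798117, 0.024553904309868813), 75.72576904296875)
y [ 330   30   11  207 1540] [0.41062987 0.31939918] [0.32648474 0.31453115] [0.5317695 0.3248829] 0.790363 ((0.42913660407066345, 0.3195682466030121), (0.20531168580055237, 0.008176642470061779), 0.7013454437255859)
y [330 238   7  54 283] [0.57374555 0.32173008] [0.53421324 0.31784493] [0.60396135 0.32563233] 0.21164443 ((0.5691007375717163, 0.32139483094215393), (0.06975337117910385, 0.00718398904427886), 1.1054857969284058)
```

View pics/w1.png

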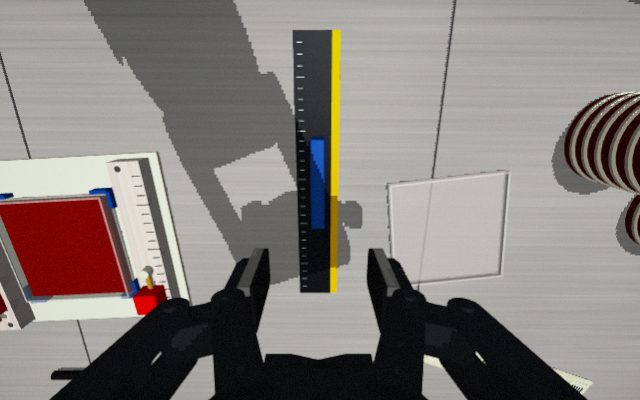

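The handle spans (310–325,136–229), centred between the fingers. The lid at (448,228) is clear. Descending to grasp.

```bash
python3 -m jog '[[[0.6,-0.3,-0.1,-4,0,0,0],[0.6,-0.3,-0.1,-8,0,0,0],[0.6,-0.3,-0.1,-12,0,0,0],[0.6,-0.3,-0.1,-14.5,0,0,0],[0.6,-0.3,-0.1,-16,0,0,0.003],[0.6,-0.3,-0.1,-16.1,0,0,0.003],[0,-0.3,-0.1,-16.1,0,0,0.003],[0,-0.3,-0.1,-16.1,0,0,0.003],[0,-0.3,-0.1,-16.1,0,0,0.003],[0,-0.3,-0.1,-16.1,0,0,0.003],[0,-0.3,-0.1,-16.1,0,0,0.003],[0,-0.3,-0.1,-16.1,0,0,0.003],[0,-0.3,-0.1,-16.1,0,0,0.003]]]' 50
```

```text
t: 2.9
position: [0.4665, 0.3026, 0.0292]
orientation: [[-1.0, -0.012, 0.003], [-0.012, 1.0, 0.001], [-0.003, 0.001, -1.0]]
contact_force: [-1.6, -1.3, 6.3]
width: 0.0127
grasp_force: 50.6
```

```bash
python3 -m jog '[[[0,0,0,1,0,0,0],[0,0,0,3,0,0,0],[0,0,0,6,0,0,0],[0,0,-3,9,0,0,-0.1],[0,0.5,-6,9,0,0,-0.2],[0,1,-9,9,0,0,-0.33],[0,1.5,-12,9,0,0,-0.46],[0,2,-15,9,0,0,-0.6],[0,2.5,-18,9,0,0,-0.74],[0,3,-21,9,0,0,-0.88],[0,3.5,-24,9,0,0,-1.02],[0,4,-26,9,0,0,-1.15],[0,4.5,-27,9,0,0,-1.27],[0,5,-27.6,9,0,0,-1.38],[0,5,-27.6,9,0,0,-1.46],[0,5,-27.6,9,0,0,-1.52],[0,5,-27.6,9,0,0,-1.551],[0,5,-27.6,9,0,0,-1.551],[0,5,-27.6,9,0,0,-1.551],[0,5,-27.6,9,0,0,-1.551]]]'
cat > m.py <<'E'
from h import *
import sys
z=float(sys.argv[1]); s=r.read_state(); print(s['position'],s['contact_force'],s['torque'])
for n in ("wrist","scene","side"):
    ci,im,d=grab(n); cv2.imwrite(f"pics/{sys.argv[2]}_{n}.png",im[:,:,::-1])
    for c,h in(('b',.034),('y',.0035)):
        P=[p for st,ct,p in blobs(mask(im,c),20)]; Q=[]
        for p in P:
            w=cast(ci,p,z+h)[:,:2]
            if np.hypot(*(w.mean(0)-s['position'][:2]))<.2:
                w=w.astype(np.float32); vx,vy,_,_=cv2.fitLine(w,cv2.DIST_L2,0,.01,.01).ravel()
                print(n,c,len(w),w.mean(0),w.min(0),w.max(0),round(float(np.degrees(np.arctan2(-vx*np.sign(vy),abs(vy)))),2))
E
python3 m.py 0.09 h1
```

```text
t: 4.9
position: [0.515, 0.0261, 0.1175]
orientation: [[-0.033, 0.999, 0.0], [0.999, 0.033, -0.0], [-0.0, 0.0, -1.0]]
contact_force: [0.2, -0.1, -2.8]
width: 0.0127
grasp_force: 49.6
[0.51495264 0.02607217 0.11749344] [ 0.17211554 -0.05189049 -2.76480565] [-0.012755   -0.039512    0.03596887]
wrist b 241 [0.5571326  0.09754472] [0.5499129  0.08981749] [0.5620459  0.09998547] 61.54
wrist b 133 [0.495733   0.09088311] [0.49447912 0.08574408] [0.49680302 0.09610295] -0.18
wrist b 5310 [0.5157387  0.03853477] [ 0.50821936 -0.01227888] [0.5237263  0.07969145] 1.86
wrist b 45 [0.6236768  0.07361376] [0.6200617  0.07298958] [0.62674934 0.0742611 ] 85.23
wrist b 39 [0.56473875 0.03911587] [0.5641589 0.0345981] [0.56533855 0.04360448] 3.04
wrist y 3994 [0.531461   0.09791459] [0.52603185 0.02669163] [0.5371393  0.14831533] 1.81
scene b 60 [ 0.5194447  -0.00366514] [ 0.5113763 -0.0211531] [0.53490126 0.0162835 ] 10.89
scene b 21 [ 0.6742215  -0.07094289] [ 0.6631908  -0.07800645] [ 0.6802969  -0.06120415] -41.79
scene y 105 [0.5297737  0.11513279] [0.5233987  0.06695566] [0.5355235  0.16364937] 2.15
scene y 76 [ 0.5370638  -0.08654351] [ 0.53206754 -0.11452638] [ 0.54314804 -0.05713731] 1.9
side b 125 [0.51575094 0.04620041] [ 0.51055366 -0.0086078 ] [0.5209766  0.09527944] 1.06
```

View pics/h1_wrist.png

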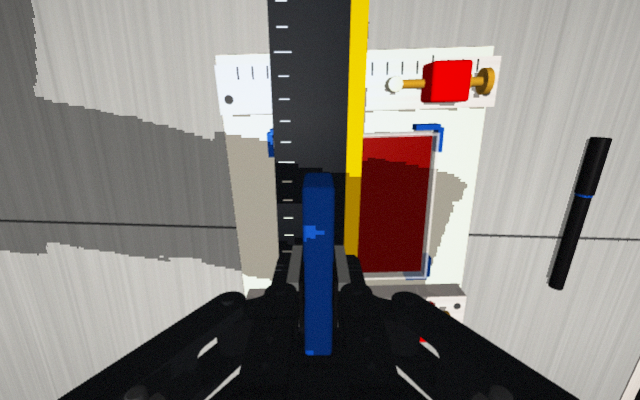

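The straightedge hangs level at yaw 1.86°, matching the bumper line. Its yellow edge, at column ~357, is clear of the left bumper at (395,85). Lowering it onto the rails.

```bash
python3 -m jog '[[[0,0,-0.5,-1.5,0,0,0],[0,0,-0.5,-3,0,0,0],[0,0,-0.5,-4.5,0,0,0],[0,0,-0.5,-5.3,0,0,0],[0,0,-0.5,-5.7,0,0,0],[0,0,-0.5,-5.9,0,0,0],[0,0,-0.5,-6.1,0,0,0],[0,0,-0.5,-6.1,0,0,0]]]'; python3 -m jog '[[[0,0,0,-0.1,0,0,0],[0,0,0,-0.2,0,0,0],[0,0,0,-0.2,0,0,0]]]'
```

```text
t: 5.85
position: [0.5153, 0.021, 0.0566]
orientation: [[-0.032, 0.999, 0.001], [0.999, 0.032, -0.0], [-0.0, 0.001, -1.0]]
contact_force: [0.4, 0.0, -2.3]
width: 0.0131
grasp_force: 49.6
t: 6.15
position: [0.5152, 0.021, 0.0544]
orientation: [[-0.032, 0.999, 0.0], [0.999, 0.032, -0.0], [-0.0, 0.0, -1.0]]
contact_force: [-0.3, -0.5, -1.7]
width: 0.0133
grasp_force: 49.7
```

```bash
python3 -m jog '[[[0,0,0,-0.05,0,0,0],[0,0,0,-0.1,0,0,0],[0,0,0,-0.1,0,0,0]]]';  python3 -m jog '[[[0,0,0,0,0,0,0],[0,0,0,0,0,0,0],[0,0,0,0,0,0,0]]]'; python3 m.py 0.025 h2
```

```text
t: 6.45
position: [0.5152, 0.021, 0.0542]
orientation: [[-0.032, 0.999, 0.0], [0.999, 0.032, -0.0], [-0.0, 0.0, -1.0]]
contact_force: [-2.7, 0.6, 7.6]
width: 0.0124
grasp_force: 51.0
t: 6.75
position: [0.5152, 0.021, 0.0542]
orientation: [[-0.032, 0.999, 0.0], [0.999, 0.032, -0.0], [-0.0, 0.0, -1.0]]
contact_force: [-3.0, 0.8, 8.0]
width: 0.013
grasp_force: 50.9
[0.51522107 0.02100475 0.05419731] [-2.95132471  0.83170337  8.01304261] [-0.03504504  0.615983   -0.01599081]
wrist b 434 [0.5740533  0.09335687] [0.56379974 0.08192445] [0.5819154  0.09613606] 72.1
wrist b 384 [0.49024758 0.08577555] [0.4867063  0.07613631] [0.49687508 0.0912896 ] -26.06
wrist b 5312 [0.516057   0.03226297] [ 0.50844413 -0.01907202] [0.52414215 0.07424979] 1.85
wrist b 39 [0.58601826 0.0099626 ] [0.585325   0.00380484] [0.58665925 0.01622771] 3.6
wrist y 3968 [0.5319374  0.09300374] [0.5264071  0.02069591] [0.5377036 0.1437329] 1.82
scene b 51 [ 0.51738703 -0.00860396] [ 0.50996    -0.02522688] [0.5264035  0.00984457] 5.39
scene b 24 [ 0.63513404 -0.04829292] [ 0.6227247  -0.05591388] [ 0.6422926  -0.03669836] -38.17
scene y 94 [0.52899164 0.11075723] [0.5223801  0.06323113] [0.53515613 0.15867612] 2.33
scene y 73 [ 0.5357435  -0.09130254] [ 0.5295308  -0.11910506] [ 0.54187363 -0.06184157] 2.89
side b 108 [0.5164031  0.04309049] [ 0.5102429  -0.01183601] [0.52129203 0.08697546] 1.03
```

View pics/h2_wrist.png

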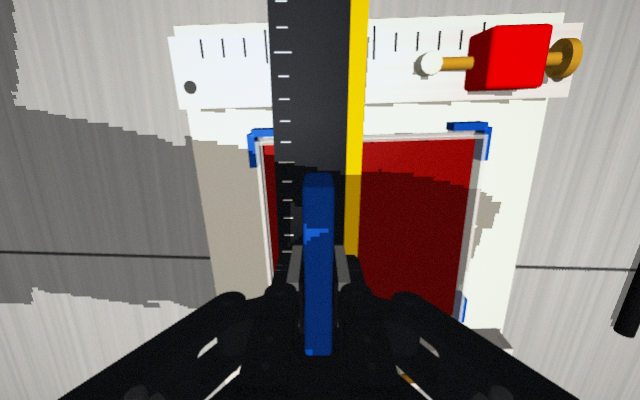

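The straightedge is on the rails, level, with the yellow edge about 25 mm from the left bumper at (430,63). I'll ease the down force and then slide forward.

```bash
cat > f.py <<'E'
from h import *
F=[];T=[]
import sys
for i in range(3):
    s=r.read_state(); F.append(s['contact_force']); T.append(s['torque'])
print('pos',s['position'].round(5),'F',np.mean(F,0).round(2),'T',np.mean(T,0).round(3),'yawdeg',np.degrees(np.arctan2(s['orientation'][1,1],s['orientation'][0,1])).round(3),s['t'])
E
python3 -m jog '[[[0,0,0,0.04,0,0,0],[0,0,0,0.08,0,0,0],[0,0,0,0.08,0,0,0]]]' >/dev/null; python3 f.py
python3 -m jog '[[[0,0.3,0.01,0,0,0,0],[0,0.6,0.02,0,0,0,0],[0,0.9,0.03,0,0,0,0],[0,1,0.03,0,0,0,0],[0,1,0.03,0,0,0,0]]]'>/dev/null; python3 f.py
python3 -m jog '[[[0,0.2,0.01,0,0,0,0],[0,0.4,0.01,0,0,0,0],[0,0.5,0.02,0,0,0,0],[0,0.5,0.02,0,0,0,0],[0,0.5,0.02,0,0,0,0]]]'>/dev/null; python3 f.py
```

```text
pos [0.51522 0.02102 0.05421] F [-0.61 -0.3   2.09] T [-0.078  0.107 -0.004] yawdeg 1.833 7.2
pos [0.52427 0.02129 0.05422] F [-6.5  -0.21  7.29] T [-0.212  0.857  0.043] yawdeg 1.845 7.7
pos [0.52921 0.02144 0.05425] F [-5.59 -0.86  6.94] T [-0.194  0.953 -0.051] yawdeg 1.846 8.2
```

```bash
python3 -m jog '[[[0,0,0,0.05,0,0,0],[0,0,0,0.08,0,0,0],[0,0,0,0.08,0,0,0]]]' >/dev/null; python3 f.py
python3 -m jog '[[[0,0.1,0,0,0,0,0],[0,0.2,0.01,0,0,0,0],[0,0.3,0.01,0,0,0,0],[0,0.4,0.01,0,0,0,0],[0,0.4,0.01,0,0,0,0]]]'>/dev/null; python3 f.py
python3 - <<'E'
from h import *
out=[]
ci,im,d=grab("wrist"); np.save("w3.npy",im); cv2.imwrite("pics/w3.png",im[:,:,::-1])
out.append(cv2.resize(im[20:120,300:500],(800,300),interpolation=0))
ci,im,d=grab("scene"); np.save("s3.npy",im)
out.append(np.hstack([cv2.resize(im[195:235,275:325],(400,300),interpolation=0),cv2.resize(im[160:200,325:375],(400,300),interpolation=0)]))
cv2.imwrite("pics/c3.png",np.vstack(out)[:,:,::-1])
E
```

```text
pos [0.53006 0.02153 0.05465] F [ 0.32  0.57 -2.44] T [-0.014 -0.087 -0.045] yawdeg 1.828 8.5
pos [0.5342 0.0216 0.0549] F [ 0.17  0.69 -2.85] T [ 0.01   0.023 -0.035] yawdeg 1.832 9.0
```

View pics/c3.png

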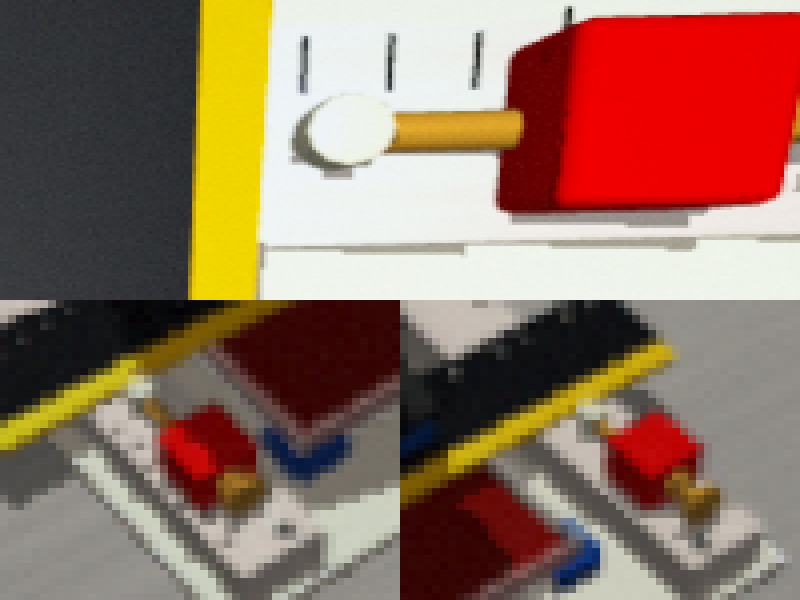

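The wrist crop shows the left bumper (crop ~293 to 395) about 3 mm ahead of the yellow edge (crop ~268). In the scene crops both bumpers, (135,385) and (590,410), are just ahead of the edge. The straightedge now hangs about 0.5 mm above the rails, so forces read clean. I'll creep forward.

```bash
for i in 1 2; do python3 -m jog '[[[0,0.05,0,0,0,0,0],[0,0.1,0,0,0,0,0],[0,0.1,0,0,0,0,0],[0,0.1,0,0,0,0,0]]]'>/dev/null; python3 f.py; done
python3 -m jog '[[[0,0.05,0,0,0,0,0],[0,0.05,0,0,0,0,0],[0,0.05,0,0,0,0,0]]]'>/dev/null; python3 f.py
```

```text
pos [0.53503 0.0216  0.05489] F [-0.32  0.31 -2.19] T [0.012 0.038 0.029] yawdeg 1.831 9.5
pos [0.53604 0.0216  0.05489] F [ 0.01  0.27 -2.2 ] T [-0.02   0.     0.057] yawdeg 1.833 9.9
pos [0.53652 0.02164 0.05488] F [-0.08  0.62 -2.16] T [0.001 0.037 0.009] yawdeg 1.835 10.2
```

```bash
sed -i 's/range(3)/range(8)/; s/    s=r.read_state()/    r.grab_frame("side") if i else 0; s=r.read_state()/' f.py; python3 f.py
for i in 1 2 3; do python3 -m jog '[[[0,0.05,0,0,0,0,0],[0,0.05,0,0,0,0,0]]]'>/dev/null; python3 f.py; done
```

```text
pos [0.53653 0.02163 0.0549 ] F [-0.05 -0.06 -2.12] T [-0.009  0.014  0.009] yawdeg 1.832 10.55
pos [0.53703 0.0216  0.0549 ] F [ 0.1  -0.03 -2.  ] T [ 0.012 -0.009 -0.   ] yawdeg 1.83 11.1
pos [0.5375  0.02161 0.05488] F [ 0.06 -0.04 -2.02] T [-0.014  0.015 -0.001] yawdeg 1.835 11.65
pos [0.53797 0.02165 0.05486] F [-0.37 -0.07 -2.08] T [-0.006  0.08  -0.02 ] yawdeg 1.834 12.2
```

```bash
for i in 1 2; do python3 -m jog '[[[0,0.05,0,0,0,0,0],[0,0.05,0,0,0,0,0]]]'>/dev/null; python3 f.py; done
```

```text
pos [0.53841 0.02164 0.05485] F [-1.15  0.33 -1.78] T [0.021 0.203 0.002] yawdeg 1.836 12.75
pos [0.53894 0.02166 0.05486] F [-1.77  0.4  -1.56] T [ 0.053  0.318 -0.001] yawdeg 1.833 13.3
```

Both bumpers are in contact and balanced: about 0.8–0.9 N each, with no net moment about z. Backing off 0.2 mm, then lowering onto the rails.

```bash
python3 -m jog '[[[0,-0.02,0,0,0,0,0],[0,-0.02,0,0,0,0,0]]]'>/dev/null; python3 f.py
for i in 1 2; do python3 -m jog '[[[0,0,0,-0.02,0,0,0],[0,0,0,-0.04,0,0,0],[0,0,0,-0.04,0,0,0]]]'>/dev/null; python3 f.py; done
```

```text
pos [0.53878 0.02165 0.05485] F [-1.8   0.9  -1.86] T [0.093 0.303 0.02 ] yawdeg 1.835 13.85
pos [0.53889 0.02155 0.05455] F [-1.48  0.02 -0.64] T [0.016 0.309 0.001] yawdeg 1.831 14.5
pos [0.53891 0.0216  0.05423] F [-2.54  0.35  1.69] T [-0.043  0.403 -0.012] yawdeg 1.837 15.15
```

```bash
python3 -m jog '[[[0.2,0,0,0,0,0,0],[0.3,0,0,0,0,0,0],[0.4,0,0,0,0,0,0],[0.5,0,0,0,0,0,0],[0.5,0,0,0,0,0,0],[0.5,0,0,0,0,0,0]]]'; python3 -m jog '[[[0.5,0,0,1,0,0,0],[0.5,0,0,3,0,0,0],[0.5,0,0,6,0,0,0],[0.5,0,0,10,0,0,0],[0.5,0,0,14,0,0,0],[0.5,-1,-3,18,0,0,0],[0.5,-1,-6,18,0,0,0],[0.5,-1,-8,18,0,0,0],[0.5,-1,-8,18,0,0,0]]]'
python3 - <<'E'
from h import *
out=[]
ci,im,d=grab("wrist"); np.save("w4.npy",im); print(len(im))
out=[im]
for c,h in(('b',.059),('y',.0285)):
  for s,ct,p in blobs(mask(im,c),100):
    w=cast(ci,p,h)[:,:2].astype(np.float32); vx,vy,_,_=cv2.fitLine(w,cv2.DIST_L2,0,.01,.01).ravel()
    print(c,s,w.min(0),w.max(0),cv2.minAreaRect(w)[0],np.degrees(np.arctan(-vx/vy)))
cv2.imwrite("pics/w4.png",im[:,:,::-1])
E
```

```text
t: 15.75
position: [0.5389, 0.0216, 0.0541]
orientation: [[-0.032, 0.999, 0.0], [0.999, 0.032, 0.0], [0.0, 0.0, -1.0]]
contact_force: [0.3, -0.3, 0.1]
width: 0.0428
grasp_force: 0.0
t: 16.65
position: [0.529, -0.0606, 0.2354]
orientation: [[-0.029, 1.0, 0.002], [1.0, 0.029, -0.001], [-0.001, 0.002, -1.0]]
contact_force: [-0.2, -0.1, 0.7]
width: 0.043
grasp_force: 0.0
400
b [376  28  21  22 124] [0.57812417 0.06724493] [0.59672314 0.08400729] (0.5907466411590576, 0.0786593109369278) 52.646088
b [270  32  19  23 134] [0.48400554 0.05998089] [0.50017995 0.07809182] (0.48903441429138184, 0.07197180390357971) -39.656433
b [ 323   46   16  100 1495] [ 0.5316557  -0.02037876] [0.5476542  0.06817609] (0.539961040019989, 0.023907577618956566) 1.786044
y [ 340    0   13  223 1581] [ 0.5509335  -0.11439078] [0.56560314 0.11287103] (0.5584359765052795, -0.0007653087377548218) 1.8600764
```

View pics/w4.png

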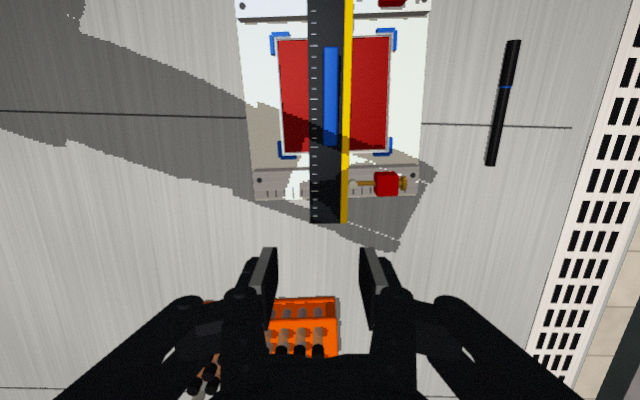

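The straightedge lies flat across both rails. Its handle at (331,95) hasn't shifted since release (centre at x = 0.540 m, yaw 1.86°). The yellow edge bears on the right bumper at (351,184), and the gripper is clear. Handing in.

```bash
python3 -c "
from station import r
print(r.sign_off())"
```

```text
the job is handed in; nothing more can be done
None
```

The straightedge lies released and flat across both rails, its yellow edge on both bumpers at roughly 0.8 N each (last measured in the gripper; contact after release checked only visually, right bumper only), and the job is handed in with no verdict returned.

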